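Sort calibrated pressure gauges by verdict label

ROBOT

A 6-joint arm with a two-finger parallel gripper is mounted at the origin on the work surface. World frame = base frame: x ahead of the robot, y to its left, z up, the work surface at z = 0. Lengths are in m, angles in rad, forces in N, time in s.
With the tool pointing down it reaches from about 0.3 to 0.75 m from the base axis. Payload 8.5 kg.
Tool frame: the origin (TCP) lies between the finger pads; the fingertips stand 17 mm ahead of it and the grasp point (between the pads) lies 2 mm behind it; z points along the fingers, y is the line along which they close (so a half turn about z gives the same grasp; the last joint's range is limited). The gripper opens to 88 mm and grips with 3 to 60 N. Pads are 18 mm wide; open, the fingers measure 123 mm over their backs; the gripper's body (75 mm by 187 mm) begins 45 mm behind the grasp point.
Start: joints at [-1.464, 0.381, 1.297, -0, 1.464, -0.215], TCP at [0.174, -0.522, 0.229] pointing down, gripper open.
Joint ranges: [-3.11, 3.11], [-0.89, 2.33], [0.22, 2.48], [-1.42, 4.56], [0.17, 2.85], [-2.88, 2.88]. Speed limits (rad/s): [2.39, 2.39, 3.14, 3.14, 3.14, 3.14].

INTERFACE

Orientations are given as a unit quaternion [w, x, y, z].
In Python, from bench import goto, move_straight, goto_joints, gripper_to, wait, solve_ik, sense, get_image, Unreachable, close_job gives the robot as it stands. Calls block until the motion is done:
- goto(position, orientation): joint-space move of the TCP to a pose.
- move_straight(position, frame=None, vel=0.15, threshold=None): straight line of the TCP; frame=None keeps the orientation; vel is the mean speed in m/s. With threshold (N) it stops when the force on the tool has changed by that much, and returns True; else False.
- goto_joints(angles): joint-space move.
- gripper_to(opening, newtons=None): opening from 0.0 (shut) to 1.0 (fully open); newtons is the grip in N (None keeps the last); returns when the fingers have stopped.
- wait(seconds).
- solve_ik(position, orientation): joint angles nearest the present ones, or None.
- sense(): the state.
- get_image(name): name is "scene" or "top"; returns a dict with "color" (400x640x3 uint8, blue, green, red), "vfov" (degrees; the focal length in pixels is half the picture's height over the tangent of half this angle, whatever the lens; pixels are square), "cx", "cy" (the principal point, pixels), "k1" (the pictures are not rectified: a ray, as slopes to the right and down, at radius r is drawn at 1 + k1 r^2 times it, then the intrinsics apply), "R" (3x3) and "t" (3): a world point X has camera coordinates R X + t. Camera axes: x right, y down, z forward; pixel columns grow to the right and rows downward; lengths in m; the calibration is good to about 2 mm. A picture is of the moment at which its call begins. There is no depth.
A pose or a line that the arm cannot do raises Unreachable and nothing moves.
- close_job(): hands the job in; it is judged then, once.
The state is a dict: "t": time; "qpos": joint angles; "joint_vel": joint speeds; "joint_efforts": joint torques, N m; "tool_pos": TCP position; "tool_rot": TCP orientation; "wrist_force": force on the tool from outside, world axes, zero at the start; "wrist_torque": the same for the moment, N m; "width": opening from 0.0 (shut) to 1.0 (fully open); "grasp_force": force on a finger pad.
Only numpy, scipy, OpenCV 4.12 (cv2) and the standard library are available. Lean on these libraries where they do the work, as an engineer would, in place of code of your own. Each camera call takes 0.05 s, during which the arm holds its last target. There are 200 camera calls.

TASK

The five pressure gauges on the calibration bench have been checked and labelled: put each one into the tray of the same colour as its verdict label (green, yellow or red). Lay every gauge flat on the tray's floor, dial up and not on top of another, setting it down gently rather than dropping it, and leave the two brass adaptors standing where they are.

Things in the scene. Friction and masses are not known exactly. Their poses are not given: they have to be found in the camera images.
- gauge_black_center (a point): Loose pressure gauge, black case and bezel, white dial, green label (24 x 14 mm) on the glass. Lies dial up, any yaw. Round case 50 mm across, 28 mm high, 0.14 kg; brass stem (to 16 mm thick, at half height) sticks out sideways to 53 mm from the case's centre. Point: centre of the case, 14 mm above its underside. z: out of the dial; stem along -x; jaws closing along y clear it.
- gauge_blue_center (a point): Loose pressure gauge, dark blue case and bezel, white dial, green label (24 x 14 mm) on the glass. Lies dial up, any yaw. Round case 50 mm across, 28 mm high, 0.14 kg; brass stem (to 16 mm thick, at half height) sticks out sideways to 53 mm from the case's centre. Point: centre of the case, 14 mm above its underside. z: out of the dial; stem along -x; jaws closing along y clear it.
- gauge_steel_center (a point): Loose pressure gauge, bare steel case and bezel, white dial, yellow label (24 x 14 mm) on the glass. Lies dial up, any yaw. Round case 50 mm across, 28 mm high, 0.14 kg; brass stem (to 16 mm thick, at half height) sticks out sideways to 53 mm from the case's centre. Point: centre of the case, 14 mm above its underside. z: out of the dial; stem along -x; jaws closing along y clear it.
- gauge_darkface_center (a point): Loose pressure gauge, bare steel case and bezel, BLACK dial with white marks, yellow label (24 x 14 mm) on the glass. Lies dial up, any yaw. Round case 50 mm across, 28 mm high, 0.14 kg; brass stem (to 16 mm thick, at half height) sticks out sideways to 53 mm from the case's centre. Point: centre of the case, 14 mm above its underside. z: out of the dial; stem along -x; jaws closing along y clear it.
- gauge_white_center (a point): Loose pressure gauge, white case and bezel, white dial, red label (24 x 14 mm) on the glass. Lies dial up, any yaw. Round case 50 mm across, 28 mm high, 0.14 kg; brass stem (to 16 mm thick, at half height) sticks out sideways to 53 mm from the case's centre. Point: centre of the case, 14 mm above its underside. z: out of the dial; stem along -x; jaws closing along y clear it.
- tray_green: Open green plastic tray, fixed to the bench, 150 mm (its x) by 210 mm (its y) outside and 26 mm high, walls and floor 4 mm thick, flat inner floor (142 x 202 mm) 4 mm above the bench. Origin: centre of its underside, on the bench; z up.
- tray_yellow: Open yellow plastic tray, fixed to the bench, 150 mm (its x) by 210 mm (its y) outside and 26 mm high, walls and floor 4 mm thick, flat inner floor (142 x 202 mm) 4 mm above the bench. Origin: centre of its underside, on the bench; z up.
- tray_red: Open red plastic tray, fixed to the bench, 150 mm (its x) by 210 mm (its y) outside and 26 mm high, walls and floor 4 mm thick, flat inner floor (142 x 202 mm) 4 mm above the bench. Origin: centre of its underside, on the bench; z up.
- adaptor_left_center (a point): Bystander: brass threaded adaptor standing upright on the bench among the gauges (the +y one of two), loose, hexagon foot 26 mm across, 40 mm high, 0.07 kg; to be left alone. This point is its centre, 20 mm above the bench; z up.
- adaptor_right_center (a point): Bystander: brass threaded adaptor standing upright on the bench among the gauges (the -y one of two), loose, hexagon foot 26 mm across, 40 mm high, 0.07 kg; to be left alone. This point is its centre, 20 mm above the bench; z up.
Mind the look-alikes: they are no part of the job. What is shaped like the part that bears gauge_darkface_center but orange is not meant. Leave any orange look-alike of the part that bears gauge_white_center alone.

How it is judged:
At the end, for the whole second after the job is handed in: Each of the five gauges is in the tray of its label's colour: its case centre within 55 mm (tray x) and 85 mm (tray y) of the tray's centre, lying on the floor (centre 12 to 24 mm above the tray's underside; 18 mm when flat), dial up within 0.15 rad, at rest (below 0.02 m/s) and released (x of gauge_black_center in the frame of tray_green between -0.055 and 0.055 m and y of gauge_black_center in the frame of tray_green between -0.085 and 0.085 m and z of gauge_black_center in the frame of tray_green between 0.012 and 0.024 m and angle between each of gauge_black_center, gauge_blue_center, gauge_steel_center, gauge_darkface_center, gauge_white_center's own z axis and vertical below 0.15 rad and linear speed of each of gauge_black, gauge_blue, gauge_steel, gauge_darkface, gauge_white below 0.02 m/s and contact force between the fingers and gauge_black below 0.05 N and x of gauge_blue_center in the frame of tray_green between -0.055 and 0.055 m and y of gauge_blue_center in the frame of tray_green between -0.085 and 0.085 m and z of gauge_blue_center in the frame of tray_green between 0.012 and 0.024 m and contact force between the fingers and gauge_blue below 0.05 N and x of gauge_steel_center in the frame of tray_yellow between -0.055 and 0.055 m and y of gauge_steel_center in the frame of tray_yellow between -0.085 and 0.085 m and z of gauge_steel_center in the frame of tray_yellow between 0.012 and 0.024 m and contact force between the fingers and gauge_steel below 0.05 N and x of gauge_darkface_center in the frame of tray_yellow between -0.055 and 0.055 m and y of gauge_darkface_center in the frame of tray_yellow between -0.085 and 0.085 m and z of gauge_darkface_center in the frame of tray_yellow between 0.012 and 0.024 m and contact force between the fingers and gauge_darkface below 0.05 N and x of gauge_white_center in the frame of tray_red between -0.055 and 0.055 m and y of gauge_white_center in the frame of tray_red between -0.085 and 0.085 m and z of gauge_white_center in the frame of tray_red between 0.012 and 0.024 m and contact force between the fingers and gauge_white below 0.05 N); the robot touches nothing.
It fails at once if a gauge is dropped (falls unheld faster than 0.7 m/s, a fall of about 25 mm) ((height (world z) of gauge_black_center below 0.25 m and linear speed of gauge_black above 0.7 m/s and contact force between the fingers and gauge_black below 0.05 N) or (height (world z) of gauge_blue_center below 0.25 m and linear speed of gauge_blue above 0.7 m/s and contact force between the fingers and gauge_blue below 0.05 N) or (height (world z) of gauge_steel_center below 0.25 m and linear speed of gauge_steel above 0.7 m/s and contact force between the fingers and gauge_steel below 0.05 N) or (height (world z) of gauge_darkface_center below 0.25 m and linear speed of gauge_darkface above 0.7 m/s and contact force between the fingers and gauge_darkface below 0.05 N) or (height (world z) of gauge_white_center below 0.25 m and linear speed of gauge_white above 0.7 m/s and contact force between the fingers and gauge_white below 0.05 N)).
It fails at once if a brass adaptor is shifted by more than 25 mm or knocked over (distance of any of adaptor_left_center, adaptor_right_center from where it was at the start of the episode above 0.025 m or angle between any of adaptor_left_center, adaptor_right_center's own z axis and vertical above 0.6 rad).
It also fails if it takes over 128 s, if anything falls off the work surface, if the arm or the gripper's body presses on something with over 40 N, if the wrist force passes 120 N, or if a joint passes its speed limit or range.

## Working session

There is one attempt and no reset: what is moved stays moved. The work goes in short steps, each a Python script; the robot and the scene stay as the last script left them, time stands still between calls to the robot, and variables do not carry over. Pictures are saved under pics/ and viewed, at most 14 in all, crops included, and the job is handed in when it is done.

```bash
mkdir -p pics; ls; python3 - <<'E'
from bench import *
import cv2,numpy as np
for n in("top","scene"):
    g=get_image(n); cv2.imwrite(f"pics/{n}0.png",g["color"]); print(n,g["vfov"],g["cx"],g["cy"],g["k1"],np.round(g["R"],4).tolist(),np.round(g["t"],4).tolist(), (-np.array(g["R"]).T@np.array(g["t"])).round(3))
s=sense();print(s["t"],s["tool_pos"],s["tool_rot"],s["width"])
E
```

```text
pics
top 52.38768226783113 317.6479106123228 202.40539786284637 -0.10089362220570608 [[0.0273, -0.9996, 0.001], [-0.9944, -0.0272, -0.1023], [0.1023, 0.0018, -0.9947]] [-0.0286, 0.4815, 1.3229] [ 0.344 -0.018  1.365]
scene 54.756424587491864 312.57022870898027 197.65531349787022 -0.029777362326247052 [[0.8636, 0.504, 0.0152], [0.2947, -0.48, -0.8263], [-0.4091, 0.718, -0.563]] [-0.3993, -0.0961, 1.1997] [ 0.864 -0.706  0.602]
0.1 [ 0.17393527 -0.52150334  0.22831979] [-6.34437264e-04  9.87080502e-01  1.60223842e-01  2.34449255e-05] 0.9984090794256093
```

View pics/top0.png

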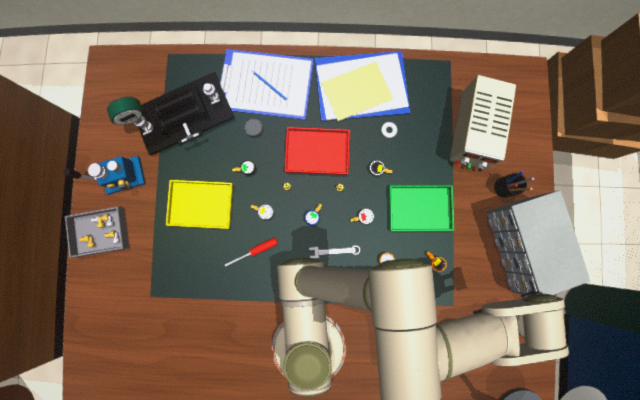

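View pics/scene0.png

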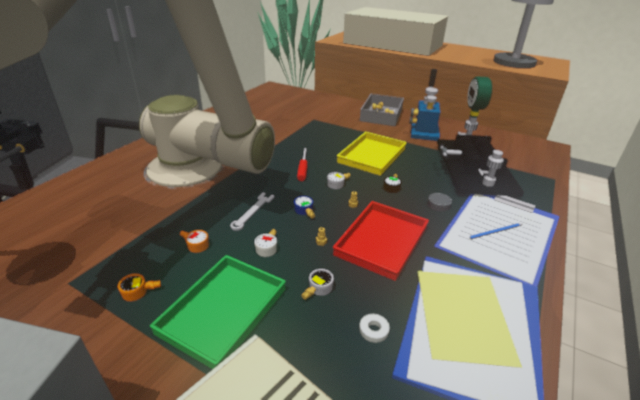

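```bash
cat > vis.py <<'E'
import cv2,numpy as np
def ray(g,u,v,z):
    "pixel -> world point on plane z"
    f=200/np.tan(np.radians(g["vfov"])/2)
    d=np.array([(u-g["cx"])/f,(v-g["cy"])/f]); s=d.copy()
    for _ in range(20): s=d/(1+g["k1"]*(s@s))
    R=np.array(g["R"]);c=-R.T@np.array(g["t"]); w=R.T@np.array([*s,1])
    return c+w*(z-c[2])/w[2]
def proj(g,X):
    f=200/np.tan(np.radians(g["vfov"])/2)
    p=np.array(g["R"])@np.array(X)+np.array(g["t"]);s=p[:2]/p[2]
    return s*(1+g["k1"]*(s@s))*f+[g["cx"],g["cy"]]
def hsv(g): return cv2.cvtColor(g["color"],cv2.COLOR_BGR2HSV)
def blobs(m,amin=3):
    n,l,st,c=cv2.connectedComponentsWithStats(m.astype(np.uint8))
    return [(int(st[i,4]),c[i],l==i) for i in range(1,n) if st[i,4]>=amin]
E
python3 - <<'E'
from bench import *
from vis import *
g=get_image("top")
c=g["color"][145:275,230:450]; cv2.imwrite("pics/crop1.png",cv2.resize(c,None,fx=3.6,fy=3.6,interpolation=cv2.INTER_CUBIC))
h=hsv(g); H,S,V=h[...,0],h[...,1],h[...,2]
for name,a,b,amin in(("red",175,180,800),("green",55,75,800),("yellow",25,32,800)):
    m=((H>=a)&(H<=b)|((name=="red")&(H<5)))&(S>150)&(V>60)
    for A,p,mm in blobs(m,amin):
        r=cv2.minAreaRect(np.argwhere(mm)[:,::-1].astype(np.float32)); bx=[ray(g,*q,.026)[:2].round(3).tolist() for q in cv2.boxPoints(r)]
        print(name,A,p.round(1),bx, np.mean(bx,0).round(3))
m=(H>=14)&(H<=26)&(S>120)&(V>80)
for A,p,_ in blobs(m[140:280,225:455],4): print("brass",A,p.round(1)+[225,140],ray(g,*(p+[225,140]),.014)[:2].round(3))
for u,v in((247,168),(264,212),(313,217),(366,216),(378,168)):
    print((u,v)); print(V[v-10:v+11:2,u-12:u+13:2])
E
```

```text
red 2901 [317.  150.5] [[0.581, 0.099], [0.738, 0.098], [0.734, -0.118], [0.578, -0.114]] [ 0.658 -0.009]
green 2908 [420.8 207.4] [[0.397, -0.253], [0.547, -0.252], [0.553, -0.466], [0.402, -0.465]] [ 0.475 -0.359]
yellow 2977 [199.  203.9] [[0.391, 0.491], [0.548, 0.493], [0.542, 0.271], [0.387, 0.272]] [0.467 0.382]
brass 34 [236.5 169.2] [0.589 0.262]
brass 27 [387.3 170.7] [ 0.597 -0.248]
brass 23 [338.8 187.7] [ 0.535 -0.085]
brass 19 [286.8 187.5] [0.531 0.089]
brass 32 [254.4 207. ] [0.462 0.195]
brass 32 [318.2 207.6] [ 0.466 -0.018]
brass 20 [454.  213.5] [ 0.458 -0.476]
brass 30 [354.4 218.8] [ 0.432 -0.139]
brass 129 [436.4 260.2] [ 0.301 -0.416]
brass 35 [384.6 256.3] [ 0.31  -0.242]
(247, 168)
[[ 83  82  82  80  83  81  82  82  83  85  83  84  81]
 [ 83  82  83  81  78  63  86  80  76  84  84  84  84]
 [ 80  79  82  72 124 230 237 224 183  80  84  87  85]
 [ 81  77  79  99 233 239 238 240 231 168  69  79  82]
 [ 85  90  78 159 237 238 202 240 240 182  61  82  82]
 [206 230 215 161 235 238 233 240 241 156  49  76  86]
 [214 218 217  97 232 237 238 240 236 111  50  75  82
[... 1990 characters left out ...]
11  97  95  95  97  94  95]
 [ 97  98  96  95  95  95  96  92  94  96  96  99  96]]
(378, 168)
[[ 84  89  84  83  82  84  80  81  82  81  84  83  82]
 [ 86  84  84  87 110 123 117 100  84  83  82  83  83]
 [ 89  83  67 169 190  85  82 161 131  83  82  85  81]
 [ 87  68 117 115  59  54  93 120 136 104  86  84  84]
 [ 78  59 217  69  54  55 191 239 199 136  85  85  84]
 [ 66  60 219  89  54  71 232 238 131 175 177  86  84]
 [ 84  60 136  81  58  71 230 234 140 210 235 232 226]
 [ 86  66  71 212  93  74  91 158 200  88 158 210 221]
 [ 88  84  81  69 145 219 213 121  74  82  87  67  74]
 [ 86  89  86  85  73  70  70  74  86  87  84  85  84]
 [ 85  88  87  85  86  88  91  86  87  90  89  87  85]]
```

View pics/crop1.png

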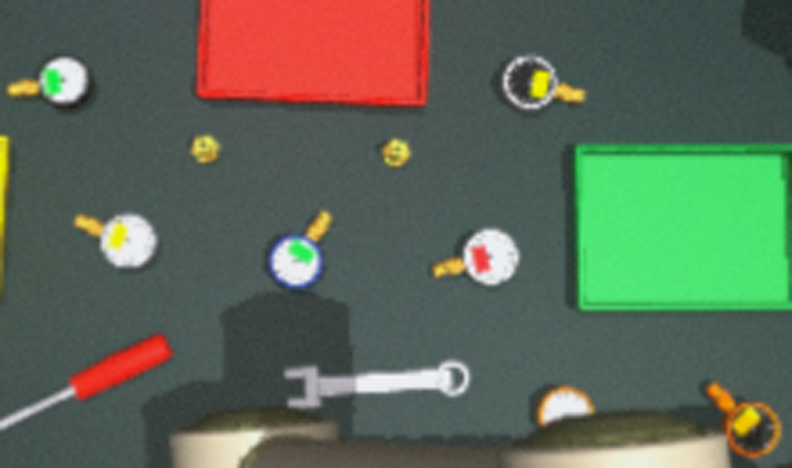

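The top view shows the five gauges at these pixels:
- Black case, green label: (248,167).
- Blue case, green label: (312,218).
- Steel case, white dial, yellow label: (266,212).
- Steel case, black dial, yellow label: (377,168).
- White case, red label: (366,216).

The two orange-cased look-alikes are at (388,258) and (437,262). Their cases don't match any description, so I'm leaving them. The adaptors are at (287,187) and (339,188). The trays lie along the world axes: red (317,150), green (421,207), yellow (199,204).

```bash
cat > rob.py <<'E'
import json,numpy as np
from scipy.spatial.transform import Rotation as Ro
from bench import *
from vis import *
HI=.16
def quat(a):
    y=np.array([np.cos(a),np.sin(a),0]);z=np.array([0,0,-1.])
    return np.roll(Ro.from_matrix(np.c_[np.cross(y,z),y,z]).as_quat(),1)
def best(p,a):
    "of the two half-turn-equivalent grasps, the one with the last joint nearest mid-range"
    c=[(abs(q[5]),tuple(o)) for o in (quat(a),quat(a+np.pi)) if (q:=solve_ik(p,o)) is not None]
    return list(min(c)[1])
def move(name,xy,a,txy):
    q=best([*xy,HI],a); gripper_to(.80)
    goto([*xy,HI],q); move_straight([*xy,.020],vel=.12)
    gripper_to(.3,25); s=sense(); print(name,"width",round(s["width"],3),"grip",np.round(s["grasp_force"],1))
    if not .5<s["width"]<.64: print("BAD GRASP"); return False
    move_straight([*xy,HI],vel=.12)
    goto([*txy,HI],best([*txy,HI],np.pi/2))
    move_straight([*txy,.035],vel=.15); hit=move_straight([*txy,.0225],vel=.02,threshold=3)
    s=sense(); print("  down",hit,np.round(s["tool_pos"],4),"width",round(s["width"],3))
    gripper_to(.69); move_straight([*txy,HI],vel=.15); print("  t",round(sense()["t"],1)); return True
E
python3 - <<'E'
from rob import *
g=get_image("top");h=hsv(g);H,S,V=[h[...,i] for i in range(3)]
brass=(H>=14)&(H<=26)&(S>120)&(V>80); yy,xx=np.mgrid[:400,:640]
P={}
for n,c,b in(("black",(247.8,167.2),(236.5,169.2)),("steel",(265.6,211.7),(254.4,207)),("blue",(312.2,217.8),(318.2,207.6)),("white",(366.4,216.4),(354.4,218.8)),("darkface",(376.7,167.8),(387.3,170.7))):
    m=(V>115)&~cv2.dilate(brass.astype(np.uint8),np.ones((3,3))).astype(bool)&(np.hypot(xx-c[0],yy-c[1])<9.5)
    if n in("steel","darkface"): m=(V>115)&~(brass&(np.hypot(xx-b[0],yy-b[1])<6))&(np.hypot(xx-c[0],yy-c[1])<9.5)
    (u,v),r=cv2.minEnclosingCircle(np.argwhere(m)[:,::-1].astype(np.float32))
    p=ray(g,u,v,.027)[:2]; q=ray(g,*b,.014)[:2]; d=p-q
    P[n]=[*p.round(4),round(float(np.arctan2(d[1],d[0])),3)]; print(n,round(u,1),round(v,1),round(r,1),P[n],"stem",np.hypot(*d).round(3),"guess",ray(g,*c,.027)[:2].round(4))
json.dump(P,open("P.json","w"))
x,y,a=P["white"]
print(move("white",(x,y),a+np.pi/2,(.658,-.009)))
for n in("top","scene"): cv2.imwrite(f"pics/{n}1.png",get_image(n)["color"])
E
```

```text
black 247.5 167.0 6.8 [np.float64(0.5947), np.float64(0.2228), -1.419] stem 0.04 guess [0.5941 0.2217]
steel 265.0 211.0 8.1 [np.float64(0.4486), np.float64(0.1578), -1.912] stem 0.04 guess [0.4463 0.1557]
blue 311.8 217.2 7.5 [np.float64(0.4323), np.float64(0.0025), 2.598] stem 0.039 guess [0.4304 0.0011]
white 366.1 215.7 8.0 [np.float64(0.4422), np.float64(-0.1768), -1.297] stem 0.039 guess [ 0.4399 -0.1777]
darkface 377.3 167.5 7.7 [np.float64(0.605), np.float64(-0.2119), 1.364] stem 0.037 guess [ 0.6038 -0.2099]
white width 0.297 grip 0.0
BAD GRASP
False
```

View pics/scene1.png

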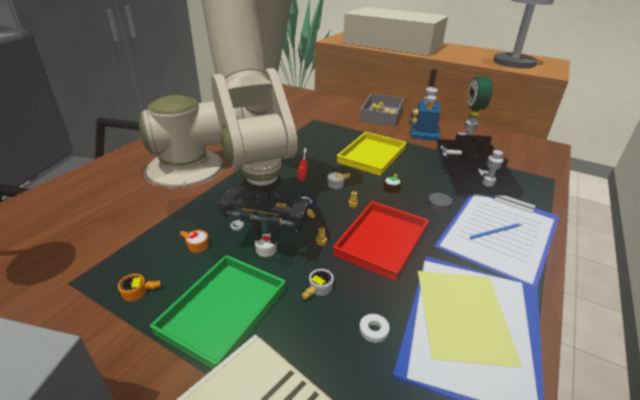

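The scene view shows the white gauge untouched at (265,244). The gripper is beside it, around (265,210), so either the arm didn't reach its target or the calibration is off. I'll compare the commanded and actual poses.

```bash
python3 - <<'E'
from rob import *
s=sense(); print({k:np.round(s[k],3) for k in("t","qpos","tool_pos","tool_rot","width","wrist_force")})
x,y,a=json.load(open("P.json"))["white"]; print(x,y,quat(a+np.pi/2).round(3))
g=get_image("scene"); 
for z in(.014,.028): print("white proj in scene",proj(g,[x,y,z]).round(1))
print("tip proj",proj(g,np.array(s["tool_pos"])+[0,0,-.017]))
for n,(x,y,a) in json.load(open("P.json")).items(): print(n,proj(g,[x,y,.028]).round(1))
print("trays",[proj(g,p).round(0) for p in([.475,-.359,.026],[.467,.382,.026],[.658,-.009,.026])])
c=g["color"][160:290,190:360]; cv2.imwrite("pics/c2.png",cv2.resize(c,None,fx=4.5,fy=4.5,interpolation=cv2.INTER_CUBIC))
E
```

```text
{'t': np.float64(4.475), 'qpos': array([-0.63 ,  0.532,  1.781,  0.   ,  0.829, -0.903]), 'tool_pos': array([ 0.442, -0.177,  0.02 ]), 'tool_rot': array([-0.   ,  0.604,  0.797,  0.   ]), 'width': np.float64(0.299), 'wrist_force': array([0.748, 0.139, 0.373])}
0.4422 -0.1768 [0.    0.604 0.797 0.   ]
white proj in scene [266.2 244.6]
white proj in scene [265.8 239.9]
tip proj [266.40907321 248.20592474]
black [392.1 179.8]
steel [336.2 175.9]
blue [303.3 200.3]
white [265.8 239.9]
darkface [320.8 276.7]
trays [array([224., 300.]), array([372., 148.]), array([382., 232.])]
```

View pics/c2.png

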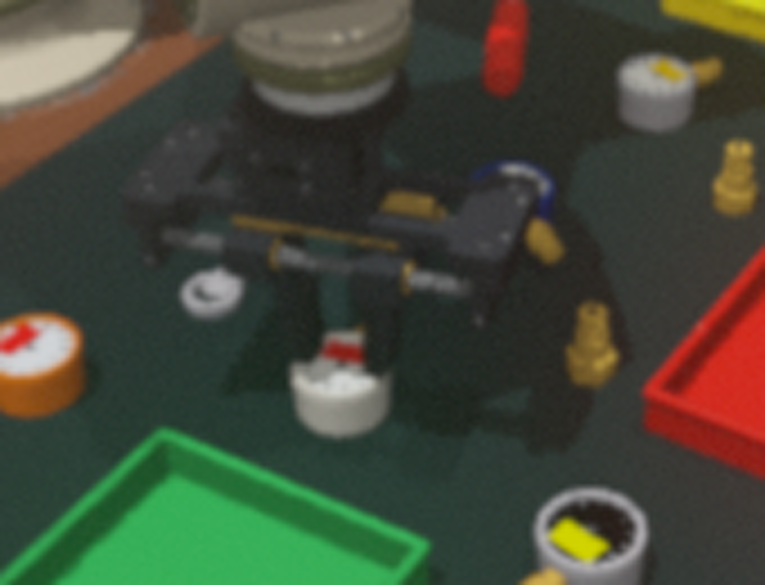

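The crop shows the closed fingers on the stem side, at about crop (345,330). The white gauge sits nearer the camera, at crop (342,395). Next I'll find out whether the gauge was squeezed out or was already there in the first pictures, by comparing before and after.

```bash
python3 - <<'E'
from rob import *
g=get_image("scene")
o=np.hstack([cv2.resize(cv2.imread(f"pics/{n}.png")[220:270,235:305],None,fx=5.5,fy=5.5,interpolation=cv2.INTER_CUBIC) for n in("scene0","scene1")])
p=np.hstack([cv2.resize(cv2.imread(f"pics/{n}.png")[190:240,335:405],None,fx=5.5,fy=5.5,interpolation=cv2.INTER_CUBIC) for n in("top0","top1")])
cv2.imwrite("pics/cmp.png",np.vstack([o,p]))
s0=dict(g);s0["color"]=cv2.imread("pics/scene0.png")
for n in("scene0","scene1"):
    s0["color"]=cv2.imread(f"pics/{n}.png");h=hsv(s0); m=(h[...,1]<50)&(h[...,2]>150); m[:225]=0;m[270:]=0;m[:,:245]=0;m[:,295:]=0
    for A,c,mm in blobs(m,30): r=np.argwhere(mm); print(n,A,c.round(1),r.min(0)[::-1],r.max(0)[::-1])
E
```

```text
scene0 225 [264.5 242.2] [255 234] [275 250]
scene1 98 [263.9 245.7] [256 242] [272 250]
```

View pics/cmp.png

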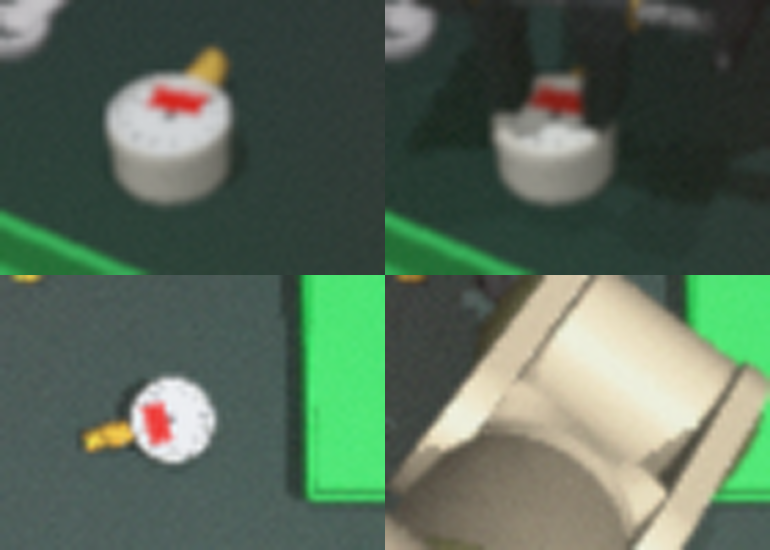

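The gauge hasn't moved: its top centre is at scene (265.5,241), where the top-view fix predicted it. The fingers closed above the dial, so the real fingertips sit about 25 mm higher than "17 mm ahead of the TCP" implies. I'll reopen and descend slowly with a force stop to find where they touch the bench.

```bash
python3 - <<'E'
from rob import *
x,y,a=json.load(open("P.json"))["white"]
move_straight([x,y,.07]); gripper_to(.80)
s=sense();print(np.round(s["tool_pos"],4),s["width"])
g=get_image("scene");cv2.imwrite("pics/c3.png",cv2.resize(g["color"][190:265,215:315],None,fx=6,fy=6,interpolation=cv2.INTER_CUBIC))
print("tip line px at z=.053:",proj(g,[x,y,.053]).round(1))
E
```

```text
[ 0.4422 -0.1768  0.07  ] 0.8028527447293583
tip line px at z=.053: [265.2 231.4]
```

View pics/c3.png

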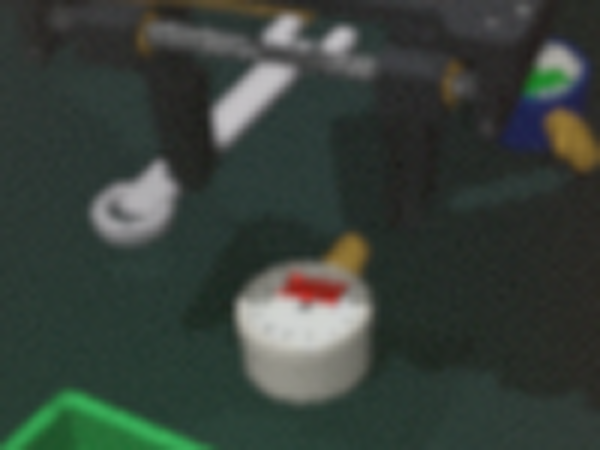

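The fingertips are at crop (190,190) and (410,220), about 7 px above where they should be. That puts them roughly 21 mm high, with x and y correct. Now the guarded descent over the gauge.

```bash
python3 - <<'E'
from rob import *
x,y,a=json.load(open("P.json"))["white"]
move_straight([x,y,.02]); 
try: hit=move_straight([x,y,-.026],vel=.025,threshold=4)
except Unreachable as e: print("unreach",e); raise SystemExit
s=sense();print(hit,np.round(s["tool_pos"],4),np.round(s["wrist_force"],2),s["t"])
g=get_image("scene");cv2.imwrite("pics/c4.png",cv2.resize(g["color"][190:265,215:315],None,fx=6,fy=6,interpolation=cv2.INTER_CUBIC))
E
```

```text
True [ 0.4422 -0.1768 -0.0095] [-1.42  1.42  8.04] 7.5333
```

View pics/c4.png

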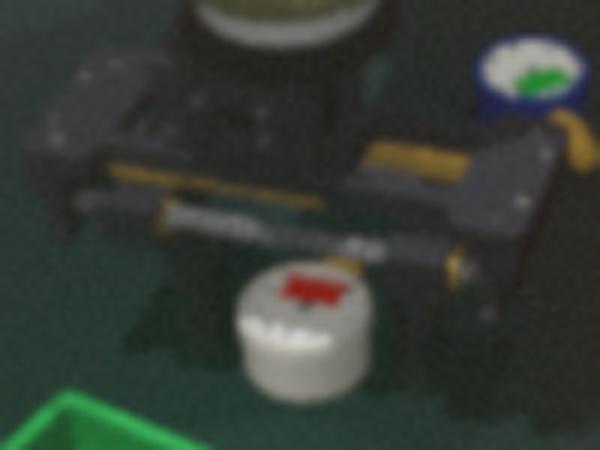

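Contact came at TCP z = -0.0095, so the real fingertips are about 26 mm higher than specified. The fingers now stand either side of the white case. I'll lift 3 mm and close gently to check.

```bash
python3 - <<'E'
from rob import *
x,y,a=json.load(open("P.json"))["white"]
move_straight([x,y,-.0065],vel=.05)
gripper_to(.3,25); s=sense();print("width",s["width"],"grip",s["grasp_force"],np.round(s["tool_pos"],4),np.round(s["wrist_force"],2))
g=get_image("scene");c=cv2.resize(g["color"][190:265,215:315],None,fx=6,fy=6,interpolation=cv2.INTER_CUBIC)
cv2.imwrite("pics/c5.png",cv2.convertScaleAbs(c,alpha=1.8,beta=15))
E
```

```text
width 0.5616685340126537 grip 25.000066179782152 [ 0.4421 -0.1767 -0.0066] [ 0.19 -0.48 -1.07]
```

View pics/c5.png

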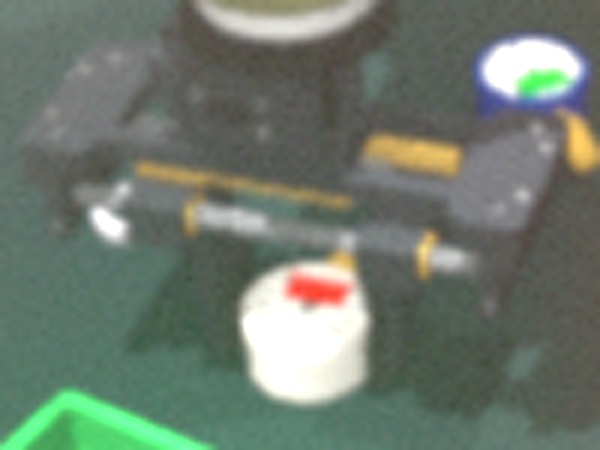

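The grasp is confirmed: width 0.562 is 49.4 mm at 25 N, with the white case between the jaws at crop (305,330). I'll use the measured offset for the heights (grasp TCP z = -0.0065, trays 4 mm higher) and place the white gauge.

```bash
python3 - <<'E'
s=open("rob.py").read()
i=s.index("def move(")
open("rob.py","w").write(s[:i]+'''ZG=-.0065
def pick(name,xy,a):
    q=best([*xy,HI],a); gripper_to(.80)
    goto([*xy,HI],q); move_straight([*xy,.025],vel=.15); hit=move_straight([*xy,ZG],vel=.06,threshold=8)
    gripper_to(.3,25); s=sense(); print(name,"hit",hit,"width",round(s["width"],3),"grip",np.round(s["grasp_force"],1))
    return .5<s["width"]<.64
def place(xy,txy):
    move_straight([*xy,.14],vel=.12); s=sense(); print("  held",round(s["width"],3),np.round(s["wrist_force"][2],2))
    goto([*txy,.14],best([*txy,.14],np.pi/2))
    move_straight([*txy,.012],vel=.12); hit=move_straight([*txy,ZG+.002],vel=.02,threshold=3)
    s=sense(); print("  down",hit,np.round(s["tool_pos"],4))
    gripper_to(.69); move_straight([*txy,.14],vel=.12); print("  t",round(sense()["t"],1))
''')
E
python3 - <<'E'
from rob import *
x,y,a=json.load(open("P.json"))["white"]
place((x,y),(.655,-.009))
P=json.load(open("P.json"));x,y,a=P["black"]
ok=pick("black",(x,y),a+np.pi/2); print(ok)
for n in("top","scene"): cv2.imwrite(f"pics/{n}2.png",get_image(n)["color"])
E
```

```text
held 0.559 -1.93
  down True [ 0.6548 -0.009  -0.0026]
  t 15.3
black hit False width 0.561 grip 25.0
True
```

View pics/scene2.png

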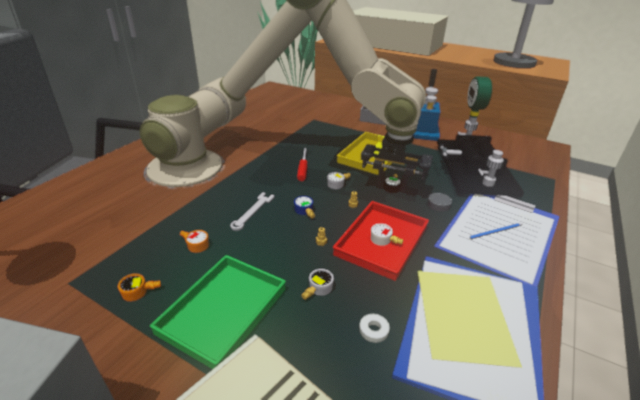

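The white gauge lies flat in the red tray at (381,233), and both adaptors still stand at (321,237) and (353,200). The jaws hold the black gauge at (393,182), width 0.561. On with the rest; I'm turning the jaws on steel and blue so the gripper body stays clear of the left adaptor.

```bash
python3 - <<'E'
from rob import *
P=json.load(open("P.json"))
G=np.array([.475,-.359]);Y=np.array([.467,.382])
place(P["black"][:2],G+[0,-.042])
for n,ax,t in(("darkface",P["darkface"][2]+np.pi/2,Y+[0,.042]),("blue",1.3,G+[0,.042]),("steel",0.,Y+[0,-.042])):
    if not pick(n,P[n][:2],ax): print("FAIL",n); break
    place(P[n][:2],t)
else: goto([.40,0,.3],best([.40,0,.3],np.pi/2)) if False else goto_joints([-1.464,.381,1.297,0,1.464,-.215])
a=[cv2.resize(get_image(n)["color"],(560,350)) if 0 else get_image(n)["color"] for n in("top","scene")]
cv2.imwrite("pics/top3.png",cv2.resize(a[0][130:280,150:470],None,fx=2.5,fy=2.5,interpolation=cv2.INTER_CUBIC));cv2.imwrite("pics/scene3.png",a[1])
s=sense();print(s["t"],s["wrist_force"].round(2))
E
```

```text
held 0.562 -1.95
  down True [ 0.4749 -0.4009 -0.0023]
  t 26.4
darkface hit False width 0.559 grip 25.0
  held 0.56 -1.32
  down True [ 0.4669  0.4239 -0.0022]
  t 37.2
blue hit False width 0.557 grip 25.0
  held 0.562 -2.16
  down True [ 0.4749 -0.3169 -0.0023]
  t 48.3
steel hit False width 0.558 grip 25.0
  held 0.564 -1.25
  down True [ 0.4669  0.34   -0.0023]
  t 58.6
61.95 [ 1.    0.35 -0.41]
```

View pics/top3.png

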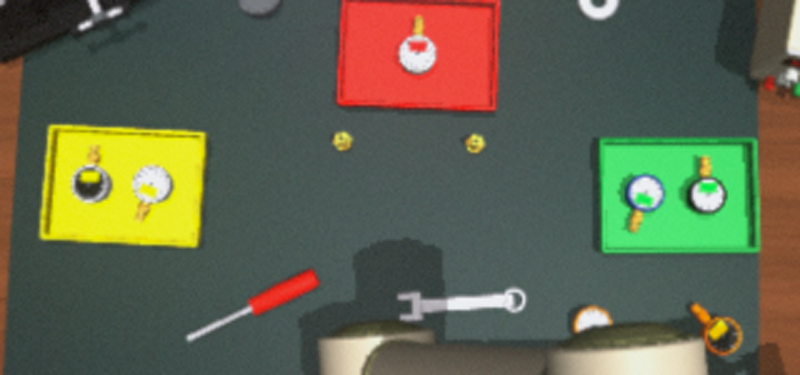

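View pics/scene3.png

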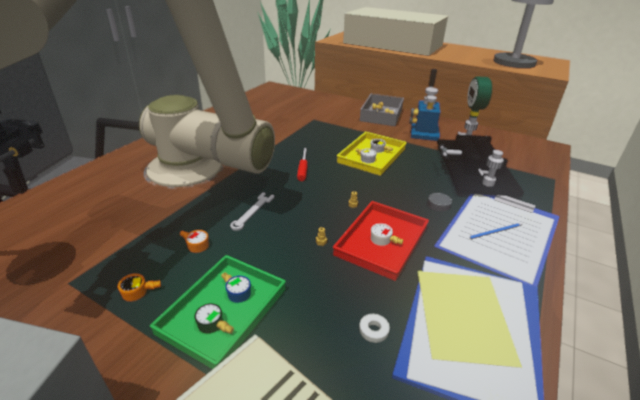

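All five gauges are flat and dial up in the right trays. In the top crop, darkface (91,184) and steel (152,184) are in yellow, white (417,54) is in red, and blue (645,193) and black (708,195) are in green. The adaptors at (343,141) and (475,143) haven't moved, and the arm is clear.

```bash
python3 -c "
from bench import *
wait(0.5); print(close_job())"
```

```text
the job is handed in; nothing more can be done
None
```

I put all five gauges into the trays matching their labels, flat and dial up, left the two adaptors standing in place, and handed the job in after about 62 s of the 128 s allowed (no verdict was returned).

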